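Unlock the vegetable slicer's pusher and hold it back at the load line

TASK

Take the red-handled key from its wooden stand and use it to turn the brass slotted lock screw on the vegetable slicer clockwise, until the slot lines up with the slicer's length; then put the key back upright in its stand. Then take hold of the blue handle of the spring-loaded pusher, pull it back until its pointer is at the line of the red clip, and keep holding it there: finish while holding it, as the spring pulls it back if you let go. Turn the screw with the key only, not with the fingers, and leave the kitchen things around as they are.

Things in the scene. Friction and masses are not known exactly. Their poses are not given: they have to be found in the camera images.
- slicer: Vegetable slicer, fixed: dark steel base plate 380 x 180 mm, top 24 mm above the counter. Origin on the counter under the plate's centre; x along its length towards the white blade-grid frame (110 mm tall, at x 155 mm), y left, z up. Pusher runs at y 35 mm. Grey bridge with the lock screw at x -75, y -55 mm, top 74 mm above the counter. White scale strip at y 83 mm.
- pusher: White spring-loaded pusher with a blue handle. Origin under the handle's middle, 24 mm above the counter, axes as the slicer's; its red pointer is at the origin's x. Rests at slicer x 15 mm; unlocked it slides up to 135 mm in slicer -x against a spring (5 N at rest, 6 N more per 100 mm) and springs back if let go. A bolt blocks it after about 1 mm until the lock screw is turned.
- handle (a point): Grip point on the pusher's upright blue handle, 98 mm above the counter, on the pusher origin's vertical. The handle is a plate 16 mm thick along slicer x, 34 mm wide along y, standing free from 74 to 117 mm above the counter, with 80 mm free before and behind it above the pusher's body.
- mark: Red clip 14 x 18 mm with a white line, fixed on the scale strip, each time elsewhere: 70 to 110 mm behind (slicer -x of) the resting pointer. Origin on the line, 34 mm above the counter, axes as the slicer's. The pusher is at the mark when its origin has the same slicer x as this one.
- lock_screw: Brass screw head, 36 mm across, on the grey bridge, turning about the vertical. Origin on its axis 76 mm above the counter; its x axis runs along the slot. The slot starts 40 to 60 degrees anticlockwise (from above) of the slicer's x axis; clockwise it goes to a stop 4 degrees past that axis. Stays where left; friction 0.06 N m. Green marks on the bridge show the slicer's x direction.
- slot (a point): Centre of the lock screw's slot floor, 80 mm above the counter. The slot is 9 mm wide, 10 mm deep, 31 mm long, open at both ends and above.
- key: Key (about 120 g) standing loose in its stand. Origin at the centre of the underside of its black collar (46 mm across, 6 thick). Above: red grip with flat faces, 40 mm along key x, 16 mm thick along key y, up to 57 mm above the origin. Below: steel blade 22 mm wide along key x, 5 thick along y, reaching 32 mm below the origin, 3 mm thick over the last 5 mm.
- key_tip (a point): Middle of the blade's lower end, 32 mm below the key's origin. The blade goes down into the screw's slot with key x along the slot; resting on the slot floor, the collar's underside is 112 mm above the counter.
- key_stand: Wooden key stand, fixed, 80 x 80 x 45 mm, origin at the centre of its underside. A round through hole 33 mm across in its middle takes the blade; the collar rests on the top, 45 mm above the counter. Any yaw of the key will do.
- brown_jar: Bystander, leave alone: closed brown glass jar with black lid, 64 mm wide, 85 tall. Origin at the centre of its underside.
- red_jar: Bystander, leave alone: closed white jar with red lid, 72 mm wide, 110 tall. Origin at the centre of its underside.
- bowl: Bystander, leave alone: glass mixing bowl, 190 mm wide, 80 tall. Origin at the centre of its underside.
- jug: Bystander, leave alone: clear measuring jug with a handle, 100 mm wide, 130 tall. Origin at the centre of its underside.
- spoon: Bystander, leave alone: steel spoon lying on the counter. Origin at the centre of its underside.
- cup: Bystander, leave alone: orange cup, 72 mm wide, 85 tall. Origin at the centre of its underside.
Mind the look-alikes: they are no part of the job. Of the things that look like the key, the middle-sized one is meant.

How it is judged:
On the way, in this order (a step that is already met when the one before it is completed fails the run):
1. the lock screw is turned clockwise with the key until its slot lines up with the slicer's length (angle between the x axis of lock_screw and the x axis of slicer, either way round below 0.2 rad and distance between key_tip and slot below 0.018 m), for 0.1 s.
2. the key stands upright in its stand again, let go (horizontal distance between key and key_stand below 0.012 m and z of key in the frame of key_stand between 0.04 and 0.05 m and angle between key's own z axis and vertical below 0.12 rad and contact force between the fingers and key below 0.1 N), for 0.2 s.
3. the pusher is held by its handle with the pointer at the clip's line (x of pusher in the frame of mark between -0.006 and 0.006 m and contact force between the fingers and pusher above 3 N), for 0.5 s.
At the end, for the whole second after the job is handed in: Fingers hold the pusher (over 3 N), at rest, pointer within 6 mm of the line; slot within 0.2 rad of the slicer's length; key released and upright (tilt below 0.12 rad) in its stand, within 12 mm of its middle, collar within 5 mm of the top (all of step 2 and all of step 3 and linear speed of pusher below 0.01 m/s and angle between the x axis of lock_screw and the x axis of slicer, either way round below 0.2 rad); the arm keeps its last pose, push and grip.
It fails at once if the screw is touched hard by the fingers (contact force between the fingers and lock_screw above 2 N).
It fails at once if a bystander is moved by more than 40 mm (distance of any of brown_jar, red_jar, bowl, jug, spoon, cup from where it was at the start of the episode above 0.04 m).
It also fails if it takes over 61 s, if anything falls off the work surface, if the arm or the gripper's body presses on something with over 40 N, if the wrist force passes 120 N, or if a joint passes its speed limit or range.

ROBOT

A 7-joint arm with a two-finger parallel gripper is mounted at the origin on the work surface. World frame = base frame: x ahead of the robot, y to its left, z up, the work surface at z = 0. Lengths are in m, angles in rad, forces in N, time in s.
With the tool pointing down it reaches from about 0.4 to 0.85 m from the base axis. Payload 4.5 kg.
Tool frame: the origin (TCP) lies on the centre line of the jaws, within the pads' length; the fingertips stand r.tcp_to_tips ahead of it and the grasp point (between the pads) lies 11 mm behind it (r.tcp_to_tips is the distance from the TCP to the fingertips, in m); y points along the fingers, x is the direction in which the jaws open and shut, and the axes are right-handed (so a half turn about y gives the same grasp; the last joint's range is limited). The gripper opens to 88 mm and grips with 3 to 60 N. Pads are 18 mm wide; open, the fingers measure 123 mm over their backs; the gripper's body (75 mm by 187 mm) begins 45 mm behind the grasp point.
Start: joints at [1.318, 0.689, -0.195, 1.565, 0.157, 0.902, -0.215], TCP at [0.177, -0.599, 0.247] pointing down, gripper open.
Joint ranges: [-3.01, 3.01], [-0.46, 2.08], [-1.47, 1.51], [0.13, 2.56], [-1, 4.14], [0.04, 2.09], [-2.66, 2.66]. Speed limits (rad/s): [2.57, 2.57, 3.14, 3.14, 3.14, 3.14, 3.14].

INTERFACE

Orientations are given as a unit quaternion [x, y, z, w].
In Python, from plant import r gives the robot as it stands. The module is installed in compiled form; this text tells all that it offers.
- The arm moves only by the shell command python3 -m inch 'ROWS' [OPENING] [FORCE]. ROWS is text: rows parted by semicolons, each of 4 numbers parted by spaces: the shift along the tool's x, y, z in mm, then the turn about the tool's y in degrees. In form: x y z spin; .... A call has 1 to 10 rows; each row is the pose to reach, as a shift and turn from the pose commanded when the call began, along the tool's axes at that moment; what a row does not reach only later rows make up. A row lasts 1/10 s, in which the tool goes at most 50 mm and 8.59 degrees, less where a joint would pass 70% of its speed; a pose out of reach is approached as far as the arm can. A call with a gripper value outside its range is refused whole. OPENING is the gripper command: -1 is shut, 1 is fully open, values between are in proportion, set as the call begins (- or left out, the last holds). The fingers move at their own pace and stop on an object; FORCE is the grip in N (left out, the last holds). Time passes only in rows, so rows that repeat a pose let the fingers close. It gives the time, the measured TCP pose, the force and the opening at its end, in the units of the state.
- r.get_state(): the state, without advancing time (a new reading comes with each control period).
- r.snapshot(name): name is "side" or "top"; returns a dict with "frame" (420x560x3 uint8, red, green, blue), "intrinsics" (3x3 intrinsics, pixels), "dist_coeffs" ([k1, k2, p1, p2, k3] as OpenCV has them; the pictures are not rectified), "R" (3x3) and "t" (3): a world point X has camera coordinates R X + t. Camera axes: x right, y down, z forward; pixel columns grow to the right and rows downward; lengths in m; the calibration is good to about 2 mm. A picture is of the moment at which its call begins. There is no depth.
- r.finish_job(): hands the job in, once; it reports no verdict.
Trained networks look in the newest picture that a camera, given by its name, has taken for a name from the list of things; names that differ only in an ending like _2 or _b are one class to them, and where a whole thing is asked for, a point or a joint stands for the part that bears it (a point fixed in the world has none). Each returns a list of dicts, best first, with "p" (0 to 1); they miss things now and then, are a little off and sometimes report something else, mostly with a low value. They report only what shows in the picture. A call takes as long as a camera call. They do not tell look-alikes from the thing itself.
- r.trace(camera, name): "region" (420x560 bool, what is visible of it) and "centre" ([row, column] in pixels, amid what is visible of it).
- r.tip_of(camera, name): "centre" ([row, column] in pixels: a listed point, or the origin of a listed thing).
The state is a dict: "clock": time; "q": joint angles; "qd": joint speeds; "joint_torque": joint torques, N m; "tool_pos": TCP position; "eef_rot": TCP orientation; "contact_force": force on the tool from outside, world axes, zero at the start; "moment": the same for the moment, N m; "opening": opening from 0.0 (shut) to 1.0 (fully open).
Only numpy, scipy, OpenCV 4.12 (cv2) and the standard library are available. Lean on these libraries where they do the work, as an engineer would, in place of code of your own. Each camera call takes 0.05 s, during which the arm holds its last target.

## Working session

There is one attempt and no reset: what is moved stays moved. The work goes in short steps, Python scripts to look and compute and a shell command to move; the robot and the scene stay as the last step left them, time stands still between calls to the robot, and variables do not carry over. Pictures are saved under pics/ and viewed, and the job is handed in when it is done.

```bash
mkdir -p pics; ls; python3 - <<'E'
from plant import r
import cv2
s=r.get_state()
for k,v in s.items(): print(k,v)
print(r.tcp_to_tips)
for n in("side","top"):
    d=r.snapshot(n); cv2.imwrite(f"pics/{n}0.png",d["frame"][:,:,::-1])
    print(n,d["intrinsics"],d["dist_coeffs"],d["R"],d["t"])
E
```

```text
pics
clock 0.0
q [ 1.31781108  0.68997795 -0.19452541  1.56629844  0.15731267  0.90249086
 -0.21511608]
qd [-0.00151295 -0.00111941 -0.00150762 -0.000198   -0.00088402  0.00045256
 -0.00010666]
joint_torque [-7.70202168e-04 -5.27565265e+01 -1.26669366e+00 -1.53428131e+01
 -5.25245850e-02  6.52953837e-03  1.43925954e-04]
tool_pos [ 0.17658425 -0.59891834  0.24592622]
eef_rot [-0.56599652  0.42392539 -0.42286446  0.56667527]
contact_force [ 0.52841884 -0.15400439 -0.37782899]
moment [-0.01393861  0.00989925 -0.03462288]
opening 0.9993857377946197
0.008
side [[487.65732139   0.         282.30696503]
 [  0.         487.65732139 209.80297928]
 [  0.           0.           1.        ]] [-0.02001679  0.          0.          0.          0.        ] [[-0.99820834 -0.05693243  0.0184067 ]
 [-0.05072303  0.64199869 -0.76502605]
 [ 0.03173772 -0.76458903 -0.64373623]] [0.5113609  0.07609105 1.16717924]
top [[410.65348369   0.         285.80601775]
 [  0.         410.65348369 213.4278082 ]
 [  0.           0.           1.        ]] [-0.10091006  0.          0.          0.          0.        ] [[-5.37334886e-04 -9.99986767e-01 -5.11641332e-03]
 [-9.99077685e-01  7.56510165e-04 -4.29325870e-02]
 [ 4.29358895e-02  5.08862520e-03 -9.99064870e-01]] [-0.01042439  0.51390857  1.2872692 ]
```

View pics/side0.png

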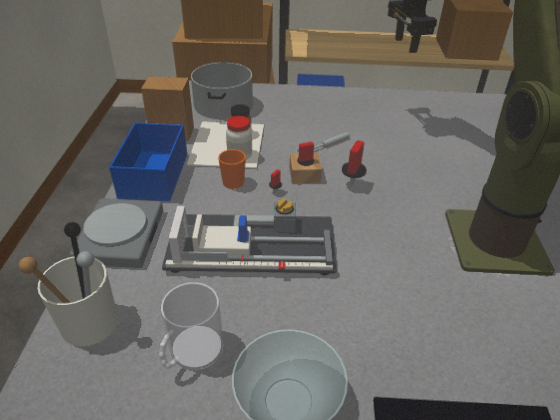

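View pics/top0.png

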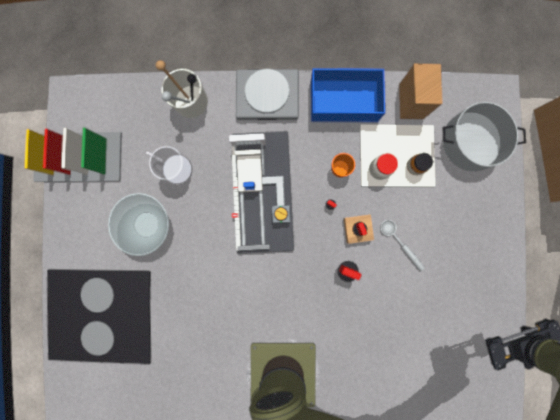

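Candidates for the key: small one at side (276,180) / top (331,204), the one in the wooden stand at side (306,155) / top (360,229), and a large one at side (356,158) / top (349,271). The one in the stand appears to be the middle-sized one. I'll measure it and check an enlarged crop.

```bash
cat > h.py <<'E'
from plant import r
import numpy as np, cv2
from scipy.spatial.transform import Rotation as Rn
def ray(d,rc):
    p=cv2.undistortPoints(np.array([[[rc[1],rc[0]]]],float),d["intrinsics"],np.array(d["dist_coeffs"]))[0,0]
    R=np.array(d["R"]);t=np.array(d["t"])
    return -R.T@t, R.T@np.array([p[0],p[1],1])
def atz(d,rc,z):
    o,v=ray(d,rc); return o+v*(z-o[2])/v[2]
def tri(ds,rcs):
    A=np.zeros((3,3));b=np.zeros(3);L=[]
    for d,rc in zip(ds,rcs):
        o,v=ray(d,rc);v=v/np.linalg.norm(v);P=np.eye(3)-np.outer(v,v);A+=P;b+=P@o;L.append((P,o))
    x=np.linalg.solve(A,b); return x,[round(1e3*float(np.linalg.norm(P@(x-o))),1) for P,o in L]
def proj(d,X):
    R=np.array(d["R"]);q,_=cv2.projectPoints(np.array(X,float).reshape(-1,1,3),cv2.Rodrigues(R)[0],np.array(d["t"]),d["intrinsics"],np.array(d["dist_coeffs"]));return q[:,0,:]
E
python3 - <<'E'
from h import *
np.set_printoptions(precision=4,suppress=True)
z={"slicer":0,"pusher":.024,"handle":.098,"mark":.034,"lock_screw":.076,"slot":.08,"key":.045,"key_stand":0,"key_tip":.013}
D={n:r.snapshot(n) for n in("side","top")}
for k in z:
    for n in D:
        for o in r.tip_of(n,k)[:4]:
            print(k,n,round(o["p"],2),np.round(o["centre"],1),atz(D[n],o["centre"],z[k])[:2])
print(r.get_state()["clock"])
a=D["side"]["frame"][120:200,250:390,::-1];b=D["top"]["frame"][185:295,300:440,::-1]
cv2.imwrite("pics/keys.png",np.vstack([cv2.resize(a,(560,320),interpolation=2),cv2.resize(b[:70],(560,280),interpolation=2)]))
b=D["side"]["frame"][190:285,155:345,::-1];c=D["top"]["frame"][125:260,220:300,::-1]
cv2.imwrite("pics/sl.png",cv2.resize(b,None,fx=4,fy=4,interpolation=2));cv2.imwrite("pics/sl2.png",cv2.resize(c,None,fx=4.4,fy=4.4,interpolation=2))
E
```

```text
slicer side 0.89 [246.5 252.4] [0.5788 0.0608]
slicer top 0.78 [190.1 261.8] [0.5891 0.0661]
pusher side 0.92 [252.3 242.4] [0.5961 0.1052]
pusher top 0.77 [183.3 251.4] [0.6083 0.0973]
handle side 0.7 [401.4 289. ] [0.4758 0.492 ]
handle side 0.58 [228.  242.4] [0.5935 0.1057]
handle side 0.49 [170.  302.8] [ 0.4699 -0.1184]
handle top 0.78 [183.7 250.7] [0.5984 0.0928]
mark side 0.41 [266.  277.7] [0.5142 0.1505]
mark top 0.61 [213.3 237.6] [0.5134 0.1391]
mark top 0.32 [244.8 404.7] [ 0.4147 -0.3817]
mark top 0.19 [186.3 249.9] [0.5977 0.1011]
lock_screw side 0.69 [206.5 281.6] [0.5153 0.0008]
lock_screw top 0.64 [215.7 281. ] [0.5043 0.0033]
slot side 0.46 [208.2 283. ] [0.5115 0.0115]
slot top 0.51 [214.9 281.2] [0.5065 0.0027]
key side 0.84 [173.4 352.1] [ 0.3384 -0.1886]
key side 0.76 [159.7 306.9] [ 0.4593 -0.2429]
key side 0.63 [183.9 275.1] [ 0.5388 -0.1259]
key top 0.79 [269.  348.5] [ 0.3415 -0.2034]
key top 0.67 [204.4 331. ] [ 0.5402 -0.1503]
key top 0.6 [226.5 357.9] [ 0.472  -0.2331]
key_stand side 0.8 [175.3 305.9] [ 0.4596 -0.232 ]
key_stand side 0.27 [250.1 241.9] [0.6018 0.0744]
key_stand top 0.87 [229.7 354.7] [ 0.4623 -0.2304]
key_tip side 0.75 [184.8 353.9] [ 0.3304 -0.1814]
key_tip side 0.54 [173.1 302.7] [ 0.4689 -0.2236]
key_tip side 0.45 [189.1 276.3] [ 0.5367 -0.1458]
key_tip top 0.58 [201.6 330.6] [ 0.5512 -0.1525]
1.1
```

View pics/keys.png

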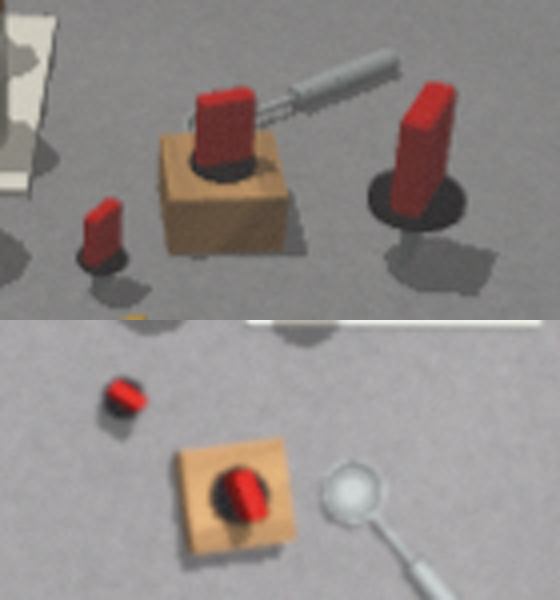

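View pics/sl.png

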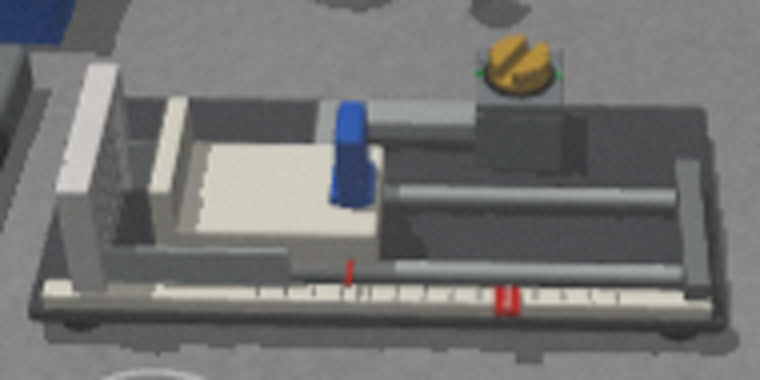

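View pics/sl2.png

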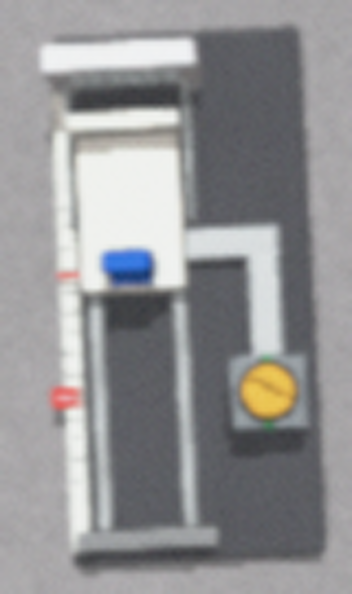

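Crop confirms: the key in the wooden stand is the middle-sized one (small and large loose look-alikes left and right of it). Now precise measurement.

```bash
python3 - <<'E'
from h import *
np.set_printoptions(precision=4,suppress=True)
D={n:r.snapshot(n) for n in("side","top")}
for n in D: np.save(f"{n}0.npy",D[n]["frame"])
import pickle;pickle.dump(D,open("D0.pkl","wb"))
for k in("lock_screw","pusher","key","key_stand","slicer","mark"):
  for n in D:
    for o in r.trace(n,k)[:3]:
      m=o["region"].astype(np.uint8);c=max(cv2.findContours(m,0,1)[0],key=cv2.contourArea)
      (cx,cy),wh,a=cv2.minAreaRect(c);print(k,n,round(o["p"],2),m.sum(),np.round(o["centre"],1),"rect",round(cx,1),round(cy,1),np.round(wh,1),round(a,1))
T=D["top"]["frame"][:,:,::-1];S=D["side"]["frame"][:,:,::-1]
a=cv2.resize(T[200:232,265:299],(544,512),interpolation=2)
cv2.imwrite("pics/scr.png",a)
b=cv2.resize(T[210:250,340:380],(560,560),interpolation=2);cv2.imwrite("pics/key.png",b)
cv2.imwrite("pics/scrs.png",cv2.resize(S[190:225,262:307],(720,560),interpolation=2))
E
```

```text
lock_screw side 0.44 143 [205.6 284.8] rect 284.0 205.5 [11. 14.] 90.0
lock_screw top 0.37 453 [163.5 340.1] rect 342.5 164.5 [23. 23.] 90.0
pusher side 0.62 2097 [234.5 227.6] rect 232.5 235.0 [42. 81.] 90.0
pusher top 0.73 1272 [173.  251.7] rect 259.0 177.6 [56.5 46.1] 87.8
key side 0.79 330 [150.9 305. ] rect 305.5 153.0 [24. 15.] 90.0
key side 0.68 655 [166.4 355.5] rect 356.3 163.1 [24.1 44.3] 29.1
key side 0.65 200 [181.4 274.6] rect 274.7 180.6 [22.8 12.1] 85.2
key top 0.81 431 [271.3 349.9] rect 347.9 271.3 [22.8 22.3] 68.2
key top 0.66 98 [203.9 327.3] rect 330.0 204.0 [10. 10.] 90.0
key top 0.48 187 [228.9 360.3] rect 359.5 228.5 [13. 15.] 90.0
key_stand side 0.61 695 [170.  307.8] rect 305.5 167.5 [29. 31.] 90.0
key_stand side 0.26 2178 [232.4 230.7] rect 232.5 236.0 [44. 81.] 90.0
slicer side 0.85 9837 [243.7 254.7] rect 249.4 235.8 [174.   74.5] 0.8
slicer side 0.69 338 [155.5 305.2] rect 305.0 153.5 [23. 16.] 90.0
slicer top 0.89 6739 [191.7 259.8] rect 262.1 191.7 [120.3  57.8] 87.3
slicer top 0.56 1240 [164.4 169.9] rect 168.6 163.8 [49.2 33.1] 26.6
mark side 0.53 44 [263.7 280.4] rect 281.5 264.5 [7. 5.] 90.0
```

View pics/scr.png

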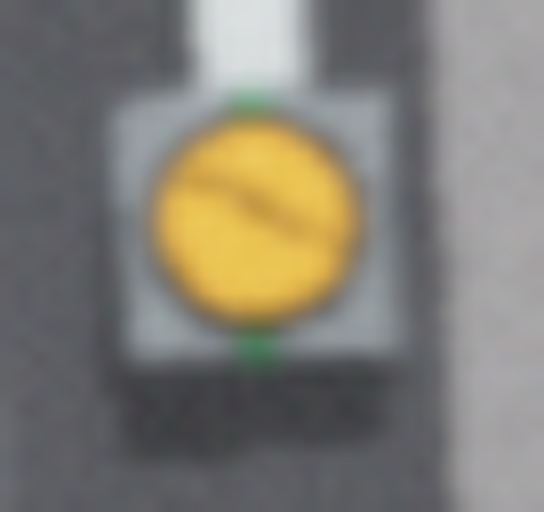

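View pics/key.png

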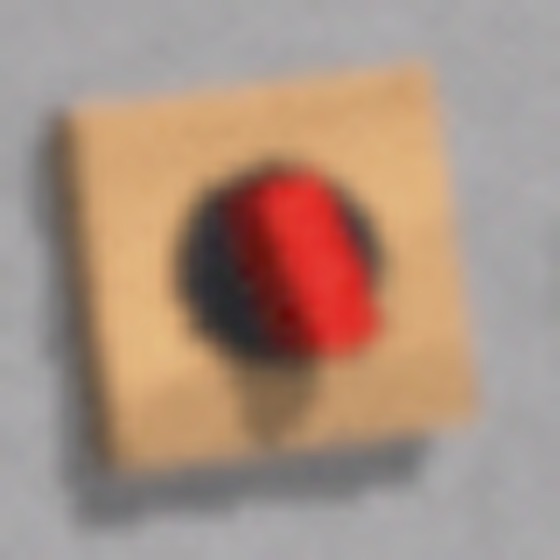

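View pics/scrs.png

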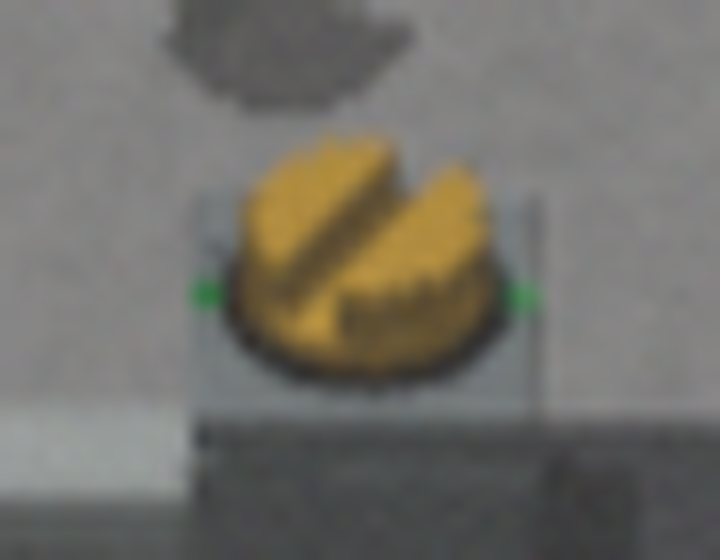

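```bash
python3 - <<'E'
from h import *
import pickle
np.set_printoptions(precision=4,suppress=True)
D=pickle.load(open("D0.pkl","rb"))
def px(c,s,o): return [(c[1]+.5)/s-.5+o[1],(c[0]+.5)/s-.5+o[0]]  # ->row,col
t,s=D["top"],D["side"]
hsv=cv2.cvtColor(t["frame"],cv2.COLOR_RGB2HSV)
def blob(hs,lo,hi,box):
    m=cv2.inRange(hs,lo,hi);k=np.zeros_like(m);k[box[0]:box[1],box[2]:box[3]]=1;m*=k
    M=cv2.moments(m,True);return M["m01"]/M["m00"],M["m10"]/M["m00"],M["m00"],m
b=blob(hsv,(15,120,120),(35,255,255),(200,232,265,299));print("screw top",b[:3],atz(t,b[:2],.088))
hs=cv2.cvtColor(s["frame"],cv2.COLOR_RGB2HSV)
b2=blob(hs,(12,100,60),(35,255,255),(190,225,262,307));print("screw side",b2[:3],atz(s,b2[:2],.085))
print("tri",tri([t,s],[b[:2],b2[:2]]))
# slot side lines z=.09
for a,c in (((275,280),(395,150)),((335,275),(470,165))):
    A,B=atz(s,px(a,16,(262,190)),.09),atz(s,px(c,16,(262,190)),.09);v=B-A;print("slot side edge",A,B,np.degrees(np.arctan2(v[1],v[0])))
for a,c in (((190,178),(340,245)),):
    A,B=atz(t,px(a,16,(265,200)),.088),atz(t,px(c,16,(265,200)),.088);v=A-B;print("slot top",np.degrees(np.arctan2(v[1],v[0])))
# green marks z .074
A,B=atz(t,px((250,100),16,(265,200)),.074),atz(t,px((258,347),16,(265,200)),.074);v=A-B;print("green top",A,B,np.degrees(np.arctan2(v[1],v[0])),(A+B)/2)
A,B=atz(s,px((208,293),16,(262,190)),.074),atz(s,px((523,298),16,(262,190)),.074);v=A-B;print("green side",A,B,np.degrees(np.arctan2(v[1],v[0])),(A+B)/2)
# stand corners
P=np.array([atz(t,px(c,14,(340,210)),.045) for c in((65,105),(430,65),(475,420),(120,465))]);print("stand",P.mean(0),[round(1e3*np.linalg.norm(P[i]-P[i-1]))for i in range(4)]);print("collar",atz(t,px((278,262),14,(340,210)),.051))
P=np.array([atz(t,px(c,14,(340,210)),.102) for c in((262,185),(325,172),(382,325),(318,355))]);print("grip",P.mean(0),P,[round(1e3*np.linalg.norm(P[i]-P[i-1]))for i in range(4)]);
for i,j in((0,3),(1,2)):
  v=P[i]-P[j];print("grip yaw",np.degrees(np.arctan2(v[1],v[0])))
# side: key grip front face
cv2.imwrite("pics/keyside.png",cv2.resize(s["frame"][136:188,280:332,::-1],(572,572),interpolation=2))
# slicer plate edges via scale strip line
st=r.get_state();R=Rn.from_quat(st["eef_rot"]).as_matrix();print("tool axes cols",R, "tool x yaw",np.degrees(np.arctan2(R[1,0],R[0,0])))
# blue handle
b=blob(hsv,(100,120,80),(130,255,255),(165,200,235,265));print("blue top",b[:3],atz(t,b[:2],.112))
b2=blob(hs,(100,120,60),(130,255,255),(205,250,230,255));print("blue side",b2[:3],atz(s,b2[:2],.095))
E
```

```text
screw top (213.4051724137931, 280.5948275862069, 116.0) [0.5107 0.0043 0.088 ]
screw side (205.72189349112426, 283.97633136094674, 169.0) [0.5095 0.0084 0.085 ]
tri (array([0.5103, 0.0045, 0.0818]), [0.6, 0.6])
slot side edge [0.521  0.0201 0.09  ] [ 0.5054 -0.0108  0.09  ] -116.72827214752431
slot side edge [0.5125 0.0183 0.09  ] [ 0.4944 -0.0082  0.09  ] -124.37568842720869
slot top 65.87502971581698
green top [0.5343 0.0059 0.074 ] [0.4878 0.0044 0.074 ] 1.8550913615156777 [0.511  0.0052 0.074 ]
green side [0.5315 0.0046 0.074 ] [0.4858 0.0021 0.074 ] 3.108671129595216 [0.5086 0.0033 0.074 ]
stand [ 0.4662 -0.2365  0.045 ] [80, 81, 79, 79]
collar [ 0.4665 -0.2366  0.051 ]
grip [ 0.4667 -0.237   0.102 ] [[ 0.4824 -0.2245  0.102 ]
 [ 0.4851 -0.2378  0.102 ]
 [ 0.4529 -0.2496  0.102 ]
 [ 0.4466 -0.236   0.102 ]] [38, 14, 34, 15]
grip yaw 17.968269989973415
grip yaw 20.172397396569636
tool axes cols [[ 0.2829  0.      0.9591]
 [-0.9591 -0.      0.2829]
 [ 0.0001 -1.      0.    ]] tool x yaw -73.56624555333941
blue top (185.015625, 248.75, 64.0) [0.5929 0.0972 0.112 ]
blue side (228.03164556962025, 242.08227848101265, 158.0) [0.5947 0.1026 0.095 ]
```

View pics/keyside.png

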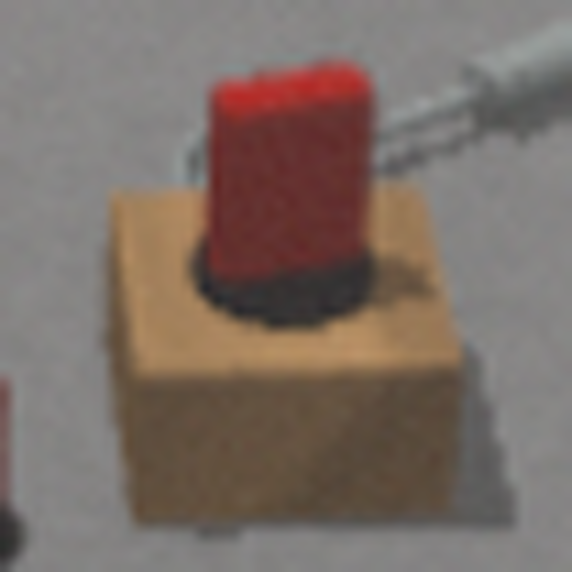

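```bash
cat > go.py <<'E'
import sys
from h import *
x,y,z,yaw=map(float,sys.argv[1:5])
s=r.get_state();R=Rn.from_quat(s["eef_rot"]).as_matrix();p=np.array(s["tool_pos"])
d=R.T@(np.array([x,y,z])-p)*1e3;cy=np.degrees(np.arctan2(R[1,0],R[0,0]))
print("clock",round(s["clock"],2),"pos",np.round(p,4),"yaw",round(cy,2),"tilt",np.round(np.degrees(np.arccos(-R[2,1])),2),"F",np.round(s["contact_force"],1),"open",round(s["opening"],3))
print("rows:",np.round(d,1),"spin",round((cy-yaw+180)%360-180,1),"n>=",np.linalg.norm(d)/50,"q",np.round(s["q"],2))
E
python3 go.py 0.4665 -0.2368 0.19 -71
```

```text
clock 1.8 pos [ 0.1768 -0.5995  0.2467] yaw -73.57 tilt 0.0 F [ 0.2 -0.4 -0.1] open 1.0
rows: [-265.9   56.7  380.4] spin -2.6 n>= 9.352252858994467 q [ 1.32  0.69 -0.19  1.57  0.16  0.9  -0.22]
```

```bash
python3 -m inch '-27 5 38 0;-53 10 76 -1;-80 16 114 -1;-106 22 152 -2;-133 28 190 -2;-160 34 228 -2.6;-186 40 266 -2.6;-213 46 304 -2.6;-240 51 342 -2.6;-266 57 380 -2.6' 0.4 30; python3 go.py 0.4665 -0.2368 0.19 -71;python3 go.py 0.4665 -0.2368 0.069 -71
```

```text
clock: 2.8
tool_pos: [0.4673, -0.2353, 0.1898]
eef_rot: [-0.576, 0.41, -0.411, 0.576]
contact_force: [1.2, -1.1, 0.0]
opening: 0.697
clock 2.8 pos [ 0.4673 -0.2353  0.1898] yaw -70.96 tilt 0.05 F [ 1.2 -1.1  0. ] open 0.697
rows: [ 1.2 -0.2 -1.3] spin 0.0 n>= 0.03464031136226536 q [ 0.45  0.64 -0.12  1.93  0.13  0.58 -0.99]
clock 2.8 pos [ 0.4673 -0.2353  0.1898] yaw -70.96 tilt 0.05 F [ 1.2 -1.1  0. ] open 0.697
rows: [  1.1 120.8  -1.3] spin 0.0 n>= 2.415849892115499 q [ 0.45  0.64 -0.12  1.93  0.13  0.58 -0.99]
```

```bash
python3 -m inch '0 40 0 0;0 75 0 0;0 75 0 0;0 75 0 0'; python3 go.py 0.4665 -0.2368 0.069 -71; python3 - <<'E'
from h import *
D={n:r.snapshot(n) for n in("side","top")}
cv2.imwrite("pics/pre.png",np.hstack([cv2.resize(D["side"]["frame"][100:200,250:370,::-1],(480,400)),cv2.resize(D["top"]["frame"][190:270,320:400,::-1],(320,400))]))
E
```

```text
clock: 3.2
tool_pos: [0.4659, -0.237, 0.115]
eef_rot: [0.576, -0.411, 0.41, -0.576]
contact_force: [0.0, -0.1, -0.1]
opening: 0.703
clock 3.2 pos [ 0.4659 -0.237   0.115 ] yaw -70.99 tilt 0.05 F [ 0.  -0.1 -0.1] open 0.703
rows: [-0.  46.   0.7] spin 0.0 n>= 0.9192122584548104 q [ 0.44  0.77 -0.09  1.99  0.16  0.4  -1.01]
```

View pics/pre.png

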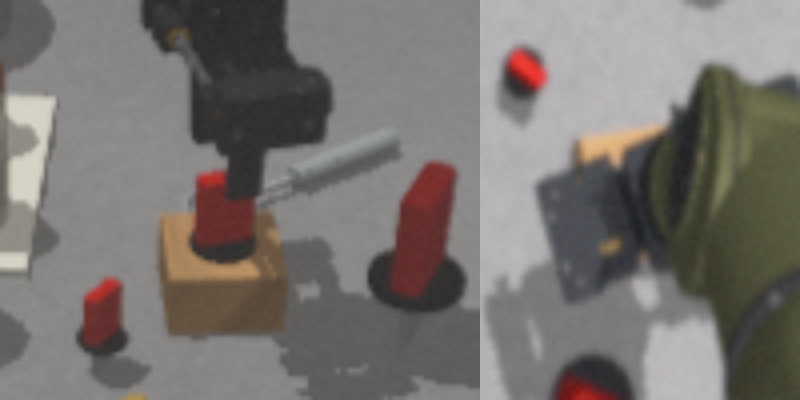

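The gripper straddles the stand key (near finger at about (245,170) in the crop). Descend and grip.

```bash
python3 -m inch '0 40 0 0;0 46 0 0;0 46 0 0'; python3 -m inch '0 0 0 0;0 0 0 0;0 0 0 0;0 0 0 0;0 0 0 0;0 0 0 0' -1 40; python3 go.py 0.4665 -0.2368 0.069 -71
```

```text
clock: 3.6
tool_pos: [0.4658, -0.237, 0.0692]
eef_rot: [0.576, -0.411, 0.41, -0.576]
contact_force: [0.4, 0.4, 0.0]
opening: 0.698
clock: 4.2
tool_pos: [0.4661, -0.2368, 0.0688]
eef_rot: [-0.576, 0.41, -0.41, 0.576]
contact_force: [-0.2, -1.1, 2.8]
opening: 0.18
clock 4.2 pos [ 0.4661 -0.2368  0.0688] yaw -70.96 tilt 0.0 F [-0.2 -1.1  2.8] open 0.18
rows: [ 0.2 -0.2  0.4] spin 0.0 n>= 0.009093117954416648 q [ 0.42  0.85 -0.07  2.    0.17  0.29 -1.03]
```

```bash
python3 -m inch '0 -20 0 0;0 -60 0 0;0 -100 0 0;0 -110 0 0;0 -110 0 0'; python3 go.py 0.5105 0.0045 0.175 -30
```

```text
clock: 4.7
tool_pos: [0.4667, -0.2372, 0.1799]
eef_rot: [-0.576, 0.409, -0.412, 0.576]
contact_force: [-0.0, -0.6, -0.9]
opening: 0.176
clock 4.7 pos [ 0.4667 -0.2372  0.1799] yaw -70.98 tilt 0.18 F [-0.  -0.6 -0.9] open 0.176
rows: [-214.3    4.7  120.1] spin -41.0 n>= 4.914142994594484 q [ 0.46  0.66 -0.12  1.94  0.14  0.55 -1.  ]
```

```bash
python3 -m inch '-30 0 17 -6;-64 0 36 -13;-100 0 56 -20;-136 1 76 -27;-172 3 96 -34;-200 4 112 -41;-214 5 120 -41;-214 5 120 -41;-214 5 120 -41'; python3 go.py 0.5105 0.0045 0.165 -30; python3 - <<'E'
from h import *
D={n:r.snapshot(n) for n in("side","top")}
import pickle;pickle.dump(D,open("D1.pkl","wb"))
cv2.imwrite("pics/over.png",cv2.resize(D["side"]["frame"][130:240,230:350,::-1],(600,550),interpolation=2))
E
```

```text
clock: 5.6
tool_pos: [0.5085, 0.0036, 0.1723]
eef_rot: [0.684, -0.184, 0.182, -0.682]
contact_force: [-0.6, -1.2, -1.3]
opening: 0.176
clock 5.6 pos [0.5085 0.0036 0.1723] yaw -29.99 tilt 0.2 F [-0.6 -1.2 -1.3] open 0.176
rows: [1.3 7.3 1.7] spin 0.0 n>= 0.15219875945255057 q [ 0.06  0.66 -0.25  1.98  0.3   0.54 -0.93]
```

View pics/over.png

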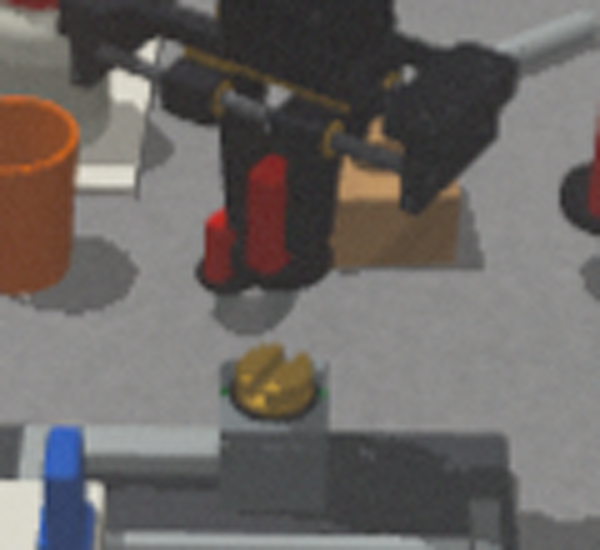

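```bash
python3 - <<'E'
from h import *
import pickle
D=pickle.load(open("D1.pkl","rb"))
s=D["side"]
im=cv2.resize(s["frame"][155:215,260:310,::-1],(600,720),interpolation=2)[:600]
im=cv2.convertScaleAbs(im,alpha=1.6)
cv2.imwrite("pics/over2.png",im)
print(proj(s,[[.5085,.0036,.1723],[.5085,.0036,.1485],[.5085,.0036,.1165]]))
E
```

```text
[[285.37872128 173.69738206]
 [285.13859677 182.38875409]
 [284.82614852 193.69647247]]
```

View pics/over2.png

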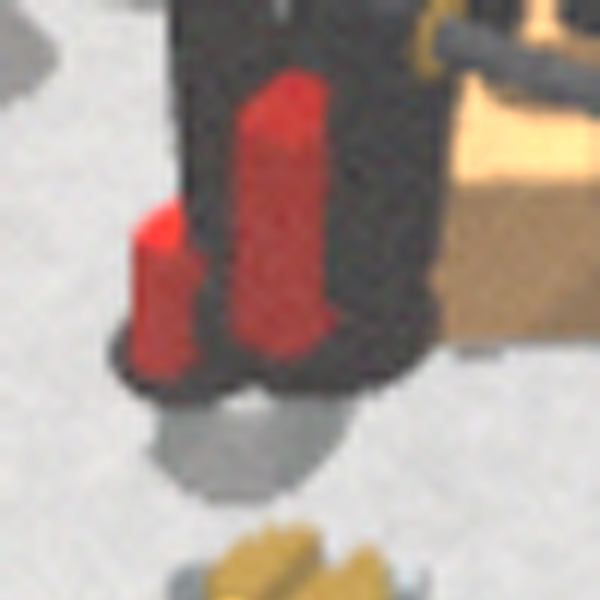

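```bash
python3 -m inch '1 10 1 0;1 20 2 0;1 20 2 0;1 20 2 0'; python3 go.py 0.5105 0.0045 0.150 -30; python3 - <<'E'
from h import *
D={n:r.snapshot(n) for n in("side","top")}
s=D["side"]
cv2.imwrite("pics/over3.png",cv2.resize(s["frame"][160:220,255:315,::-1],(600,600),interpolation=2))
E
```

```text
clock: 6.1
tool_pos: [0.5112, 0.0056, 0.1532]
eef_rot: [0.683, -0.183, 0.183, -0.683]
contact_force: [-0.1, -0.9, -1.4]
opening: 0.179
clock 6.1 pos [0.5112 0.0056 0.1532] yaw -29.98 tilt 0.07 F [-0.1 -0.9 -1.4] open 0.179
rows: [-0.1  3.2 -1.3] spin 0.0 n>= 0.06887289225794287 q [ 0.04  0.7  -0.23  1.99  0.32  0.49 -0.95]
```

View pics/over3.png

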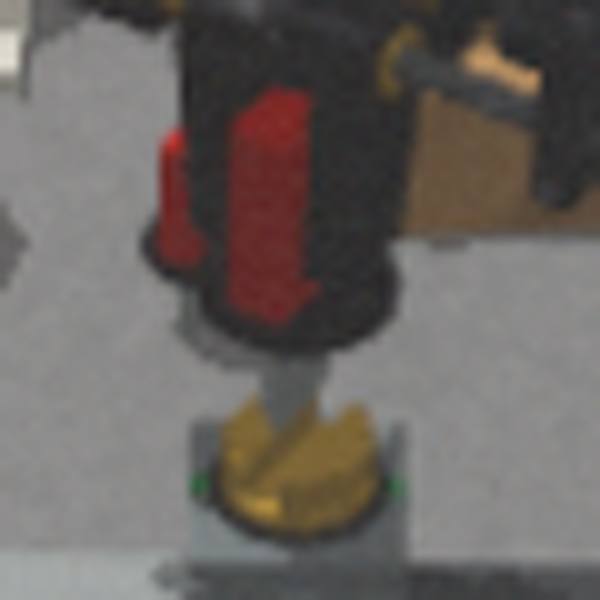

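```bash
python3 -m inch '0 3 -1 0;0 6 -1 0;0 9 -1 0;0 9 -1 0'; python3 go.py 0.5105 0.0045 0.138 -30
```

```text
clock: 6.6
tool_pos: [0.5108, 0.0049, 0.1443]
eef_rot: [0.683, -0.183, 0.183, -0.683]
contact_force: [1.1, 0.6, -1.8]
opening: 0.173
clock 6.6 pos [0.5108 0.0049 0.1443] yaw -29.96 tilt 0.04 F [ 1.1  0.6 -1.8] open 0.173
rows: [-0.   6.3 -0.5] spin 0.0 n>= 0.12649325674076198 q [ 0.04  0.71 -0.22  2.    0.33  0.47 -0.95]
```

```bash
python3 -m inch '0 2 0 0;0 4 0 0;0 6 0 0;0 6 0 0'; python3 go.py 0.5105 0.0045 0.138 -30;python3 - <<'E'
from h import *
D={n:r.snapshot(n) for n in("side","top")}
s=D["side"]
cv2.imwrite("pics/in1.png",cv2.resize(s["frame"][160:220,255:315,::-1],(600,600),interpolation=2))
E
```

```text
clock: 7.0
tool_pos: [0.5109, 0.005, 0.1384]
eef_rot: [0.683, -0.183, 0.183, -0.683]
contact_force: [0.3, -0.4, -1.5]
opening: 0.177
clock 7.0 pos [0.5109 0.005  0.1384] yaw -29.96 tilt 0.03 F [ 0.3 -0.4 -1.5] open 0.177
rows: [-0.1  0.4 -0.6] spin 0.0 n>= 0.014962040429014096 q [ 0.03  0.72 -0.22  2.    0.33  0.45 -0.96]
```

View pics/in1.png

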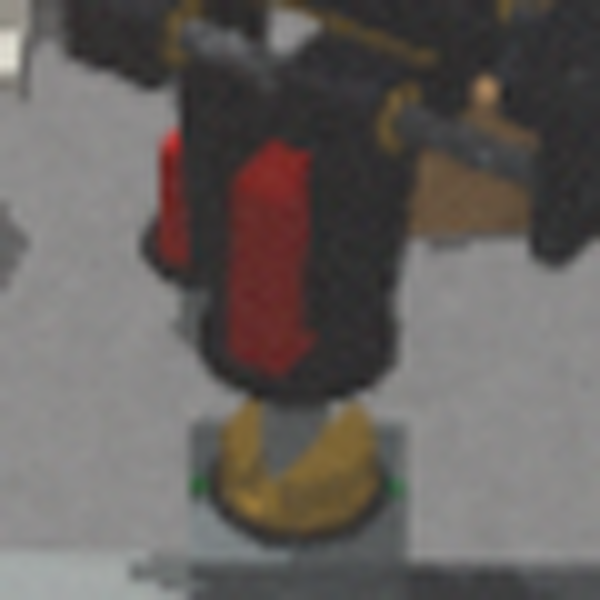

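The blade is in the slot, at about (290,440) in the crop, with no contact force. Turn clockwise.

```bash
python3 -m inch '0 0 0 6;0 0 0 12;0 0 0 18;0 0 0 24;0 0 0 30;0 0 0 36;0 0 0 42;0 0 0 42'; python3 go.py 0.5108 0.0049 0.138 -98;python3 - <<'E'
from h import *
D={n:r.snapshot(n) for n in("side","top")}
s=D["side"]
cv2.imwrite("pics/in2.png",cv2.resize(s["frame"][160:220,255:315,::-1],(600,600),interpolation=2))
E
```

```text
clock: 7.9
tool_pos: [0.5107, 0.0052, 0.1387]
eef_rot: [0.572, -0.416, 0.415, -0.572]
contact_force: [0.3, 0.7, -1.5]
opening: 0.183
clock 7.9 pos [0.5107 0.0052 0.1387] yaw -71.96 tilt 0.04 F [ 0.3  0.7 -1.5] open 0.183
rows: [ 0.3  0.7 -0. ] spin 26.0 n>= 0.014997975993576001 q [-0.08  0.71 -0.03  2.01  0.05  0.42 -1.41]
```

View pics/in2.png

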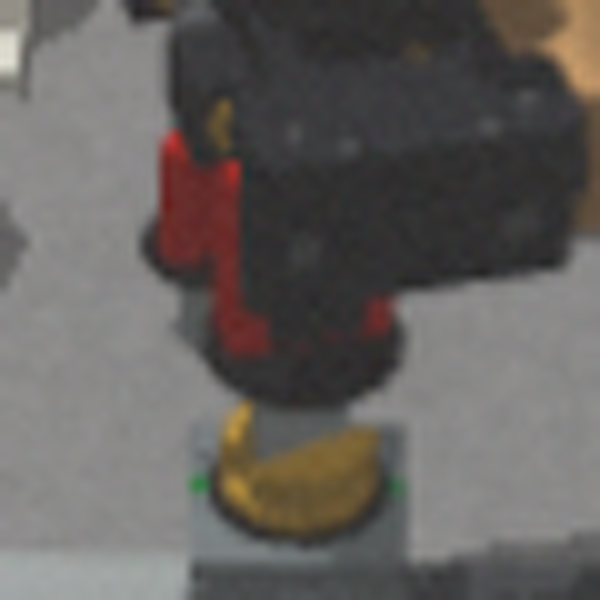

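```bash
python3 -m inch '0 0 0 6;0 0 0 12;0 0 0 18;0 0 0 22;0 0 0 26;0 0 0 26'; python3 go.py 0.5108 0.0049 0.138 -98;python3 - <<'E'
from h import *
print(r.get_state()["moment"])
D={n:r.snapshot(n) for n in("side","top")}
s=D["side"]
cv2.imwrite("pics/in3.png",cv2.resize(s["frame"][160:220,255:315,::-1],(600,600),interpolation=2))
E
```

```text
clock: 8.6
tool_pos: [0.5108, 0.0046, 0.1387]
eef_rot: [-0.465, 0.533, -0.533, 0.464]
contact_force: [-1.4, -0.8, -1.5]
opening: 0.18
clock 8.6 pos [0.5108 0.0046 0.1387] yaw -97.89 tilt 0.04 F [-1.4 -0.8 -1.5] open 0.18
rows: [-0.3  0.7 -0. ] spin 0.1 n>= 0.014150129446444972 q [-0.15  0.72  0.08  2.01 -0.12  0.42 -1.68]
[-0.13495952  0.32139707  0.05553357]
```

View pics/in3.png

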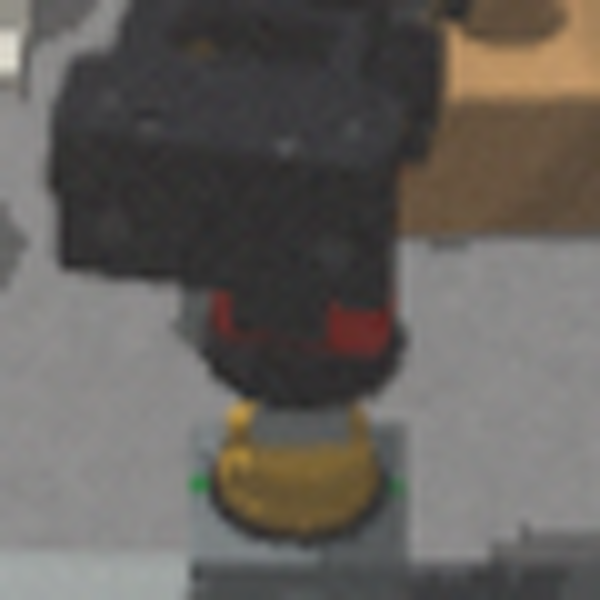

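```bash
python3 -m inch '0 0 0 3;0 0 0 6;0 0 0 6;0 0 0 6'; python3 go.py 0.5108 0.0049 0.138 -104;python3 - <<'E'
from h import *
print(r.get_state()["moment"])
D={n:r.snapshot(n) for n in("side","top")}
s=D["side"]
cv2.imwrite("pics/in4.png",cv2.resize(s["frame"][190:220,265:305,::-1],(800,600),interpolation=2))
E
```

```text
clock: 9.1
tool_pos: [0.5108, 0.0046, 0.1388]
eef_rot: [0.436, -0.557, 0.557, -0.436]
contact_force: [-1.0, -2.2, 0.1]
opening: 0.177
clock 9.1 pos [0.5108 0.0046 0.1388] yaw -103.84 tilt 0.04 F [-1.  -2.2  0.1] open 0.177
rows: [-0.3  0.8 -0.1] spin 0.2 n>= 0.016847012229740495 q [-0.16  0.72  0.1   2.01 -0.17  0.42 -1.75]
[-0.37986275  0.41872907  0.0972809 ]
```

View pics/in4.png

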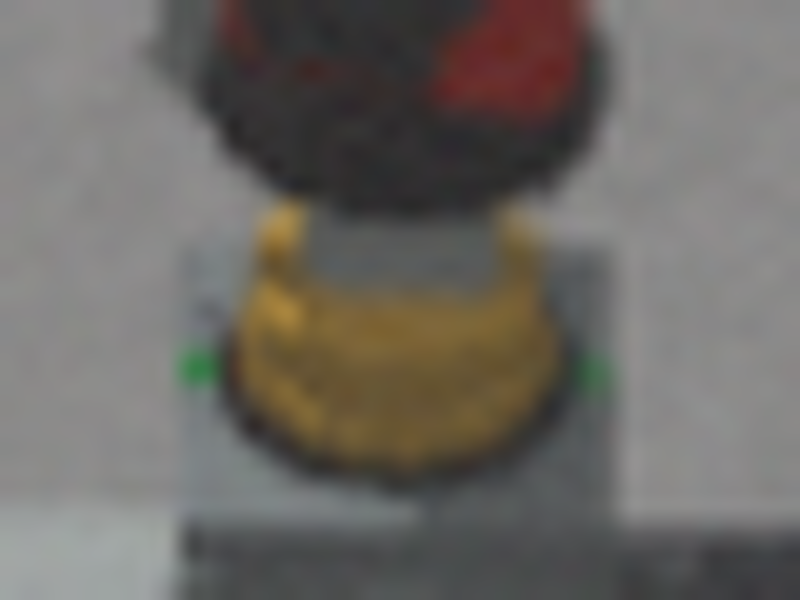

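Slot edge now runs level with the green marks (y≈290 vs. greens both at y≈370), so it is aligned. Back off, lift.

```bash
python3 -m inch '0 0 0 -4;0 0 0 -9;0 0 0 -9;0 -10 0 -9;0 -30 0 -9;0 -55 0 -9;0 -60 0 -9;0 -60 0 -9'; python3 go.py 0.4663 -0.2366 0.19 -71;python3 - <<'E'
from h import *
D={n:r.snapshot(n) for n in("side","top")}
s=D["side"]
cv2.imwrite("pics/out.png",cv2.resize(s["frame"][130:220,235:355,::-1],(800,600),interpolation=2))
E
```

```text
clock: 10.0
tool_pos: [0.5119, 0.0052, 0.1997]
eef_rot: [0.477, -0.521, 0.522, -0.479]
contact_force: [0.2, -0.4, -1.6]
opening: 0.178
clock 10.0 pos [0.5119 0.0052 0.1997] yaw -94.99 tilt 0.17 F [ 0.2 -0.4 -1.6] open 0.178
rows: [244.9   9.4 -24.4] spin -24.0 n>= 4.9255273473205134 q [-0.15  0.61  0.09  1.96 -0.09  0.56 -1.66]
```

View pics/out.png

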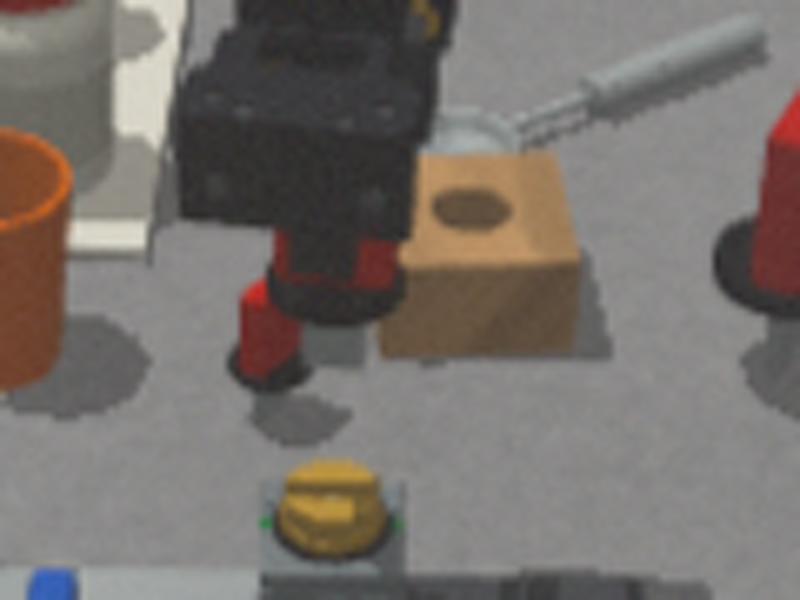

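The slot is aligned, from (290,485) to (375,485), level with the green marks. The key is upright in the gripper. Return it to the stand.

```bash
python3 -m inch '35 1 -3 -4;77 3 -8 -8;119 4 -12 -12;161 6 -16 -16;203 8 -20 -20;235 9 -24 -24;245 9 -24 -24;245 9 -24 -24;245 9 -24 -24'; python3 go.py 0.4663 -0.2366 0.11 -71
```

```text
clock: 11.0
tool_pos: [0.4663, -0.235, 0.1892]
eef_rot: [-0.576, 0.411, -0.41, 0.576]
contact_force: [0.1, 0.6, -1.6]
opening: 0.178
clock 11.0 pos [ 0.4663 -0.235   0.1892] yaw -70.9 tilt 0.11 F [ 0.1  0.6 -1.6] open 0.178
rows: [ 1.6 79.2 -0.5] spin 0.1 n>= 1.5835177894843744 q [ 0.44  0.64 -0.1   1.94  0.11  0.57 -0.97]
```

```bash
python3 -m inch '1 30 0 0;1 65 0 0;1 80 0 0;1 80 0 0'; python3 go.py 0.4663 -0.2366 0.070 -71;python3 - <<'E'
from h import *
D={n:r.snapshot(n) for n in("side","top")}
s=D["side"]
cv2.imwrite("pics/ret.png",cv2.resize(s["frame"][125:195,260:350,::-1],(720,560),interpolation=2))
E
```

```text
clock: 11.4
tool_pos: [0.4658, -0.2346, 0.1077]
eef_rot: [-0.576, 0.411, -0.408, 0.577]
contact_force: [-0.6, -0.2, -1.1]
opening: 0.175
clock 11.4 pos [ 0.4658 -0.2346  0.1077] yaw -70.75 tilt 0.29 F [-0.6 -0.2 -1.1] open 0.175
rows: [ 2.2 37.7 -0.1] spin 0.2 n>= 0.7560029139338258 q [ 0.42  0.78 -0.07  1.99  0.13  0.38 -0.99]
```

View pics/ret.png

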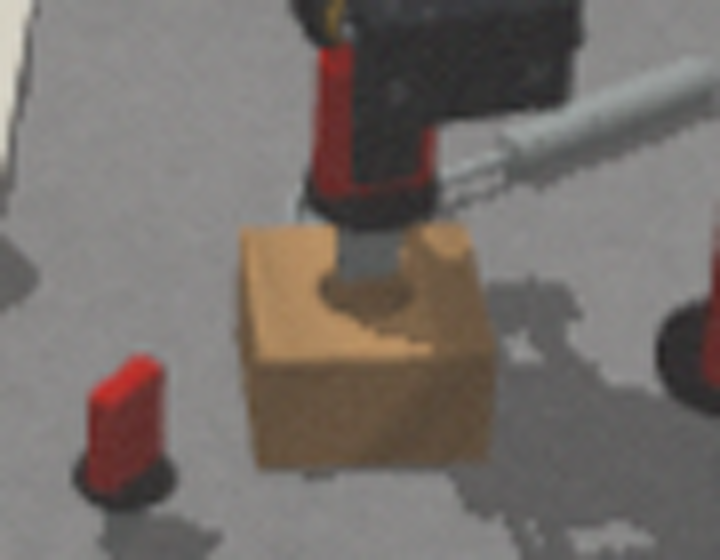

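```bash
python3 -m inch '1 10 0 0;2 22 0 0;2 32 0 0;2 37 0 0;2 37 0 0;2 37 0 0'; python3 go.py 0.4663 -0.2366 0.0688 -71
```

```text
clock: 12.1
tool_pos: [0.4669, -0.2399, 0.0726]
eef_rot: [0.576, -0.411, 0.41, -0.576]
contact_force: [0.1, 0.1, -1.2]
opening: 0.177
clock 12.1 pos [ 0.4669 -0.2399  0.0726] yaw -70.97 tilt 0.01 F [ 0.1  0.1 -1.2] open 0.177
rows: [-3.3  3.8  0.5] spin 0.0 n>= 0.10193651702639558 q [ 0.42  0.85 -0.06  2.    0.14  0.3  -0.99]
```

```bash
python3 -m inch '-3 2 0 0;-3 3.8 0 0;-3 3.8 0 0;-3 3.8 0 0'; python3 go.py 0.4663 -0.2366 0.0688 -71
```

```text
clock: 12.5
tool_pos: [0.466, -0.2371, 0.069]
eef_rot: [0.576, -0.41, 0.411, -0.576]
contact_force: [0.1, -0.8, -1.6]
opening: 0.18
clock 12.5 pos [ 0.466  -0.2371  0.069 ] yaw -70.97 tilt 0.02 F [ 0.1 -0.8 -1.6] open 0.18
rows: [-0.4  0.2  0.4] spin 0.0 n>= 0.012301233331880285 q [ 0.42  0.85 -0.05  2.    0.14  0.29 -1.  ]
```

```bash
python3 -m inch '0 0 0 0;0 0 0 0;0 0 0 0;0 0 0 0;0 0 0 0;0 0 0 0' 0.2; python3 -m inch '0 -20 0 0;0 -60 0 0;0 -100 0 0;0 -100 0 0;0 -130 0 0;0 -130 0 0'; python3 go.py 0.59 0.098 0.20 3; python3 - <<'E'
from h import *
D={n:r.snapshot(n) for n in("side","top")}
s=D["side"]
cv2.imwrite("pics/ret2.png",cv2.resize(s["frame"][125:195,260:350,::-1],(720,560),interpolation=2))
E
```

```text
clock: 13.1
tool_pos: [0.466, -0.2371, 0.069]
eef_rot: [0.576, -0.41, 0.411, -0.576]
contact_force: [0.4, 1.2, 0.5]
opening: 0.6
clock: 13.7
tool_pos: [0.4674, -0.2378, 0.2012]
eef_rot: [-0.575, 0.409, -0.412, 0.576]
contact_force: [0.0, 1.1, -0.5]
opening: 0.597
clock 13.7 pos [ 0.4674 -0.2378  0.2012] yaw -70.99 tilt 0.3 F [ 0.   1.1 -0.5] open 0.597
rows: [-277.5    1.1  225.3] spin -74.0 n>= 7.148867891315059 q [ 0.45  0.62 -0.1   1.92  0.11  0.6  -0.97]
```

View pics/ret2.png

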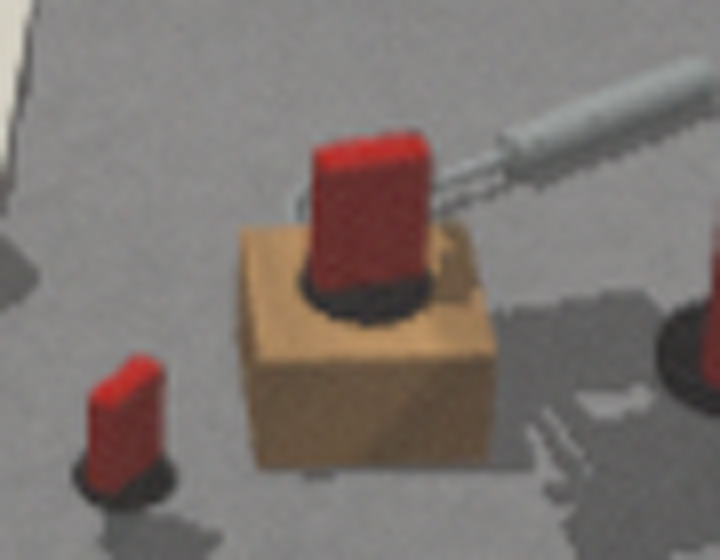

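Key is upright and seated in its stand (collar at (367,295) in the crop). Now go to the handle.

```bash
python3 -m inch '-28 0 22 -8;-62 0 50 -16;-96 0 78 -24;-130 0 106 -32;-164 0 134 -40;-198 0 162 -48;-232 0 190 -56;-262 0 214 -64;-278 1 225 -72;-278 1 225 -74'; python3 -m inch '0 0 0 0;0 0 0 0'; python3 - <<'E'
from h import *
np.set_printoptions(precision=4,suppress=True)
D={n:r.snapshot(n) for n in("side","top")}
s,t=D["side"],D["top"]
for k,z in(("mark",.034),("pusher",.024),("handle",.098),("lock_screw",.076)):
  for n in D:
    for o in r.tip_of(n,k)[:3]: print(k,n,round(o["p"],2),np.round(o["centre"],1),atz(D[n],o["centre"],z)[:2])
cv2.imwrite("pics/h1.png",cv2.resize(s["frame"][190:285,155:345,::-1],(760,380),interpolation=2))
cv2.imwrite("pics/h2.png",cv2.resize(s["frame"][250:275,225:295,::-1],(798,285),interpolation=2))
E
python3 go.py 0.5955 0.0983 0.19 2.7
```

```text
clock: 14.8
tool_pos: [0.5873, 0.1035, 0.1962]
eef_rot: [-0.706, -0.021, 0.022, 0.708]
contact_force: [0.5, -0.5, 0.2]
opening: 0.598
clock: 15.0
tool_pos: [0.5873, 0.0966, 0.197]
eef_rot: [0.708, 0.016, -0.018, -0.706]
contact_force: [-0.8, -1.1, -0.3]
opening: 0.6
mark side 0.57 [161.  305.6] [ 0.4625 -0.2524]
mark side 0.49 [225.1 242.9] [0.6041 0.0257]
mark side 0.43 [263.1 280.3] [0.5092 0.1416]
pusher side 0.79 [248.7 245.1] [0.5914 0.0934]
pusher side 0.75 [175.4 309.2] [ 0.4512 -0.1992]
handle side 0.92 [230. 242.] [0.5936 0.1121]
lock_screw side 0.76 [205.2 286.6] [ 0.5039 -0.0049]
lock_screw side 0.21 [251.9 244.8] [0.5833 0.1551]
clock 15.5 pos [0.588 0.099 0.198] yaw 3.02 tilt 0.01 F [ 0.6 -0.7 -0.4] open 0.601
rows: [ 7.5  8.  -1.1] spin 0.3 n>= 0.2199444992817619 q [-0.01  0.73 -0.42  1.7   0.39  0.79 -0.56]
```

View pics/h1.png

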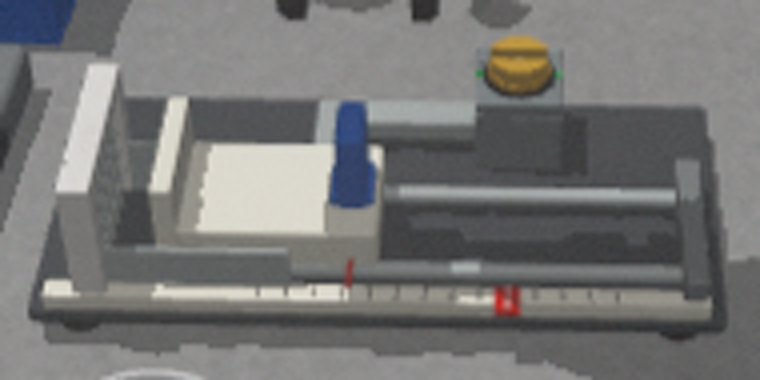

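View pics/h2.png

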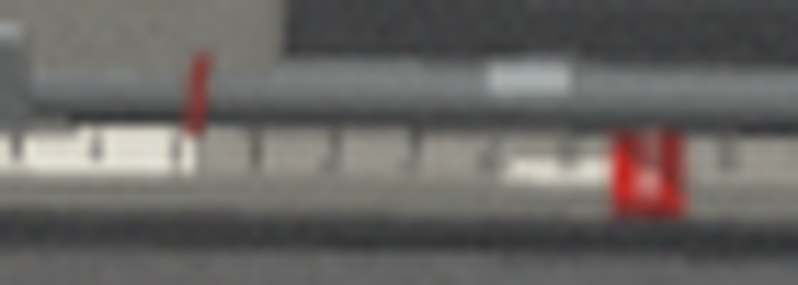

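```bash
python3 - <<'E'
from h import *
import pickle
s=r.snapshot("side")
f=lambda c:[(c[1])/11.4+250-.5,(c[0])/11.4+225-.5]
A=atz(s,f((191,150)),.034);B=atz(s,f((648,170)),.034);v=A-B
u=np.array([np.cos(np.radians(2.7)),np.sin(np.radians(2.7)),0]);print(A,B,v@u)
E
```

```text
[0.5933063 0.146552  0.034    ] [0.50670231 0.14527497 0.034     ] 0.08656800460879309
```

```bash
python3 -m inch '7 20 -1 0.3;7 60 -1 0.3;7 100 -1 0.3;7 109 -1 0.3;7 109 -1 0.3'; python3 go.py 0.5955 0.0983 0.088 2.7;python3 - <<'E'
from h import *
s=r.snapshot("side")
cv2.imwrite("pics/h3.png",cv2.resize(s["frame"][170:275,195:315,::-1],(640,560),interpolation=2))
E
```

```text
clock: 16.05
tool_pos: [0.5942, 0.0984, 0.0879]
eef_rot: [0.707, 0.016, -0.018, -0.707]
contact_force: [-0.2, 0.2, 1.0]
opening: 0.606
clock 16.05 pos [0.5942 0.0984 0.0879] yaw 2.75 tilt 0.16 F [-0.2  0.2  1. ] open 0.606
rows: [ 1.3 -0.1 -0.2] spin 0.1 n>= 0.027025985317144664 q [-0.05  0.89 -0.34  1.74  0.48  0.59 -0.63]
```

View pics/h3.png

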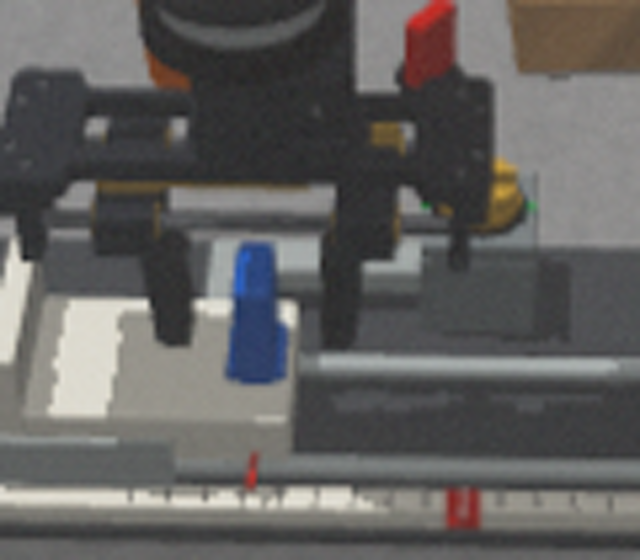

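Fingers straddle the blue handle (crop (255,300), fingers at (170,300) and (340,300)). Pointer–clip distance 86.6 mm is within 70–110. Grip.

```bash
python3 -m inch '1 0 0 0;1 0 0 0;1 0 0 0;1 0 0 0;1 0 0 0;1 0 0 0' -1 45; python3 go.py 0.5955 0.0983 0.088 2.7
```

```text
clock: 16.7
tool_pos: [0.5946, 0.0984, 0.0892]
eef_rot: [0.707, 0.016, -0.018, -0.707]
contact_force: [-4.8, -0.4, 5.2]
opening: 0.176
clock 16.7 pos [0.5946 0.0984 0.0892] yaw 2.76 tilt 0.16 F [-4.8 -0.4  5.2] open 0.176
rows: [ 0.9  1.2 -0.1] spin 0.1 n>= 0.030877768360699675 q [-0.05  0.89 -0.34  1.74  0.48  0.59 -0.63]
```

```bash
python3 -m inch '-8 0 0 0;-18 0 0 0;-30 0 0 0;-42 0 0 0;-54 0 0 0;-66 0 0 0;-74 0 0 0;-80 0 0 0;-80 0 0 0;-80 0 0 0'; python3 go.py 0.5095 0.0943 0.088 2.7;python3 - <<'E'
from h import *
s=r.snapshot("side")
cv2.imwrite("pics/p1.png",cv2.resize(s["frame"][170:275,215:335,::-1],(640,560),interpolation=2))
cv2.imwrite("pics/p2.png",cv2.resize(s["frame"][250:275,245:315,::-1],(798,285),interpolation=2))
E
```

```text
clock: 17.7
tool_pos: [0.5201, 0.0946, 0.0893]
eef_rot: [-0.706, -0.019, 0.014, 0.707]
contact_force: [9.4, -1.4, -6.7]
opening: 0.176
clock 17.7 pos [0.5201 0.0946 0.0893] yaw 2.67 tilt 0.43 F [ 9.4 -1.4 -6.7] open 0.176
rows: [-10.6   1.2   0.2] spin -0.0 n>= 0.21382979999125948 q [-0.11  0.82 -0.27  1.98  0.53  0.4  -0.73]
```

View pics/p1.png

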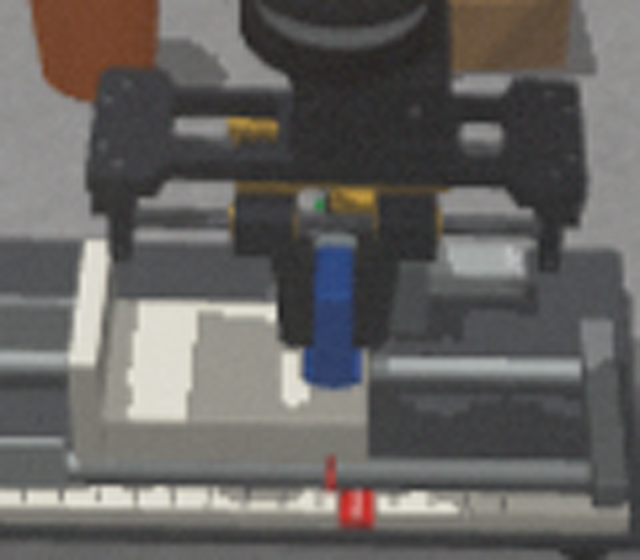

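View pics/p2.png

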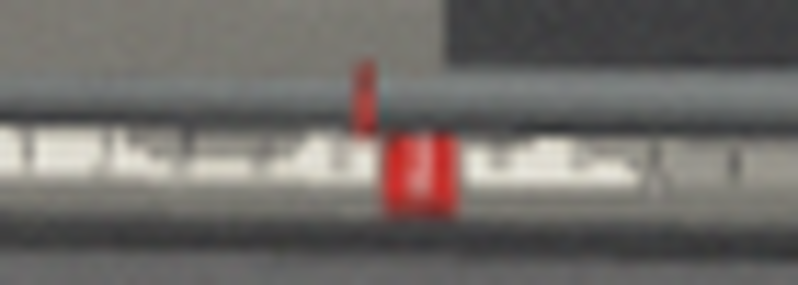

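Pointer at x≈363 and clip line at x≈423 in the enlarged crop, so about 11.5 mm to go.

```bash
python3 -m inch '-4 0 0 0;-8 0 0 0;-11.5 0 0 0;-11.5 0 0 0;-11.5 0 0 0;-11.5 0 0 0'; python3 go.py 0.5095 0.0943 0.088 2.7;python3 - <<'E'
from h import *
s=r.snapshot("side")
cv2.imwrite("pics/p3.png",cv2.resize(s["frame"][250:275,245:315,::-1],(798,285),interpolation=2))
E
```

```text
clock: 18.35
tool_pos: [0.5091, 0.0941, 0.0892]
eef_rot: [-0.706, -0.019, 0.014, 0.707]
contact_force: [8.6, -1.3, -6.6]
opening: 0.178
clock 18.35 pos [0.5091 0.0941 0.0892] yaw 2.65 tilt 0.47 F [ 8.6 -1.3 -6.6] open 0.178
rows: [0.4 1.2 0.2] spin -0.1 n>= 0.02633179673144833 q [-0.12  0.82 -0.25  2.01  0.53  0.37 -0.75]
```

View pics/p3.png

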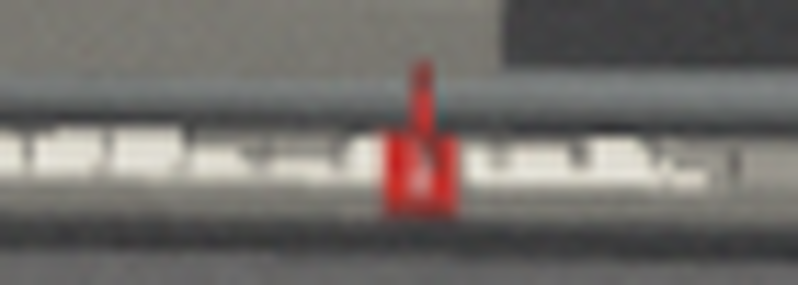

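The pointer, at (423,95), now lies on the clip's line, at (422,175). I'll hold there, then check the screw, key and bystanders before handing in.

```bash
python3 -m inch '0 0 0 0;0 0 0 0;0 0 0 0;0 0 0 0;0 0 0 0;0 0 0 0;0 0 0 0;0 0 0 0;0 0 0 0;0 0 0 0'; python3 go.py 0.5095 0.0943 0.088 2.7;python3 - <<'E'
from h import *
s=r.snapshot("side");t=r.snapshot("top")
cv2.imwrite("pics/f.png",np.vstack([cv2.resize(s["frame"][100:280,150:390,::-1],(720,540),interpolation=2)]))
cv2.imwrite("pics/ft.png",t["frame"][:,:,::-1])
E
```

```text
clock: 19.4
tool_pos: [0.5091, 0.0941, 0.0892]
eef_rot: [-0.706, -0.019, 0.014, 0.707]
contact_force: [10.0, -0.4, -6.6]
opening: 0.177
clock 19.4 pos [0.5091 0.0941 0.0892] yaw 2.65 tilt 0.47 F [10.  -0.4 -6.6] open 0.177
rows: [0.4 1.2 0.2] spin -0.1 n>= 0.026107848399764502 q [-0.12  0.82 -0.25  2.01  0.53  0.37 -0.75]
```

View pics/f.png

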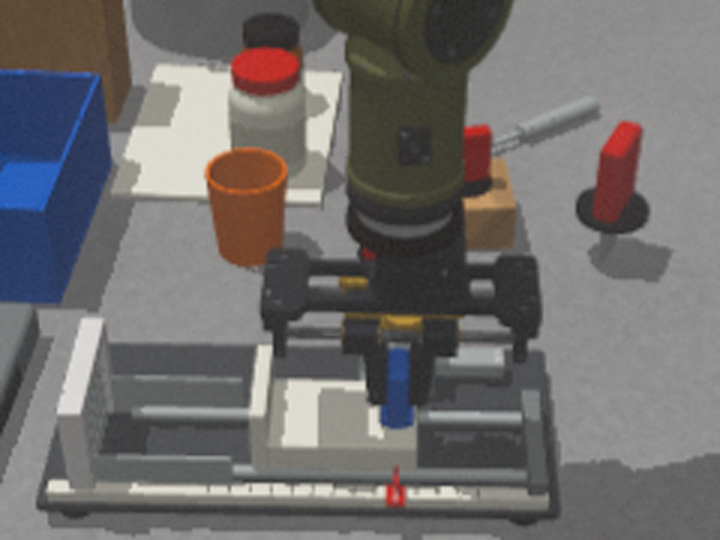

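View pics/ft.png

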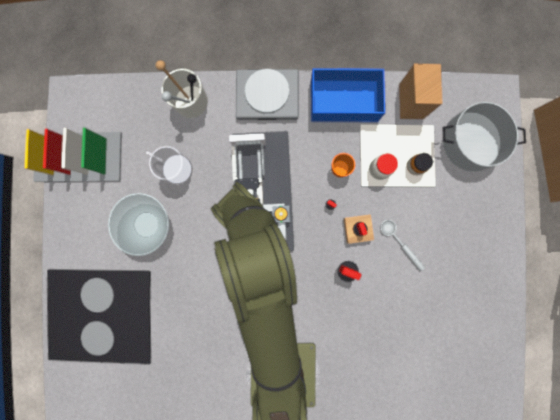

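The pointer is on the clip line at (396,490). The key is upright in its stand (top view (360,229)), and the bystanders are where they were. Handing in.

```bash
python3 -c "
from plant import r
print(r.finish_job())"; python3 go.py 0.5095 0.0943 0.088 2.7
```

```text
the job is handed in; nothing more can be done
None
the job is handed in; nothing more can be done
```

I took the middle-sized key from the stand and turned the lock screw clockwise with it until the slot lined up with the green marks. I then put the key back upright in its stand, pulled the pusher back by its blue handle to the red clip's line, and handed the job in while holding it there at about 19.4 s.

What the last checks showed:
- **Pusher:** the pointer was on the clip's line within about 1 mm in the enlarged side picture. The hold was steady for a further second, with about 10 N of spring pull measured and the jaws stopped on the 16 mm handle.
- **Screw:** seen from the side after the key was lifted out, the slot was level with the green marks. In the final pictures the gripper partly hid it, so I could not measure it again.
- **Key:** it was seated upright after I let go. In the final pictures it was still in its stand, though the arm partly hid it in the side view.
- **Bystanders:** everything looked unmoved in the top picture.

Two things disagreed. The cameras differed by 1–4 mm on the screw's position, and the key still went in without contact force. The networks also gave a few false finds, such as a mark at the stand, which I discarded.

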